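# Hold the end cover against the cylinder barrel for screwing

## Robot

A 6-joint arm with a two-finger parallel gripper is mounted at the origin on the work surface. World frame = base frame: x ahead of the robot, y to its left, z up, the work surface at z = 0. Lengths are in m, angles in rad, forces in N, time in s.
With the tool pointing down it reaches from about 0.325 to 0.775 m from the base axis. Payload 9.3 kg.
Tool frame: the origin (TCP) lies between the finger pads; the fingertips stand 25 mm ahead of it and the grasp point (between the pads) lies 6 mm ahead of it (robot.tip_reach is the distance from the TCP to the fingertips, in m); y points along the fingers, x is the direction in which the jaws open and shut, and the axes are right-handed (so a half turn about y gives the same grasp; the last joint's range is limited). The gripper opens to 85 mm and grips with 20 to 120 N. Pads are 22 mm wide; open, the fingers measure 114 mm over their backs; the gripper's body (76 mm by 85 mm) begins 54 mm behind the grasp point. The pads swing forward as they close: fully open they stand 13 mm farther back than shut.
Start: joints at [1.032, 0.259, 0.021, 1.334, 0, 1.418], TCP at [0.207, 0.51, 0.256] pointing down, gripper open.
Joint ranges: [-3.04, 3.04], [-0.91, 1.82], [-1.04, 1.36], [-1.92, 1.95], [-1.52, 1.45], [-3.14, 3.14]. Speed limits (rad/s): [2.22, 2.22, 2.79, 3.14, 3.14, 3.14].

## Interface

Orientations are given as [roll, pitch, yaw] about the fixed x, y, z axes, in that order (R = Rz(yaw) Ry(pitch) Rx(roll)).
In Python, from station import robot, eyes gives the robot as it stands.
- The arm moves only by the tool send_rows, never from a script. Its argument "deltas" is text: rows parted by semicolons, each of 6 numbers parted by spaces: the shift along the tool's x, y, z as a fraction of full scale, then the turn, a rotation vector about the tool's x, y, z as a fraction of full scale. In form: x y z wx wy wz; .... A call has 1 to 12 rows; each row shifts and turns the commanded pose from where the row before left it, along the tool's axes as they then stand; what a row does not reach is not made up. Full scale, the value 1, is 0.06 m for a shift and 8 degrees for a turn. A row lasts 1/8 s, in which the tool goes at most 62.5 mm and 10.7 degrees, less where a joint would pass 70% of its speed; a pose out of reach is approached as far as the arm can. A call with a number of a shift or a turn outside -1 to 1 is refused whole. A call with a gripper value outside its range is refused whole. "claw" is the gripper's target within -1 to 1 (fully open at 1, half-way at 0, shut at -1), set as the call begins (left out, the last holds). The fingers move at their own pace and stop on an object; "grip_force" is the grip in N (left out, the last holds). Time passes only in rows, so rows that do not move let the fingers close. It gives the time, the measured TCP pose, the force and the opening at its end, in the units of the state.
- robot.get_obs(): the state, without advancing time (a new reading comes with each control period).
- eyes.grab_frame(name): name is "scene" or "top"; returns a dict with "pixels" (384x512x3 uint8, red, green, blue), "fx", "fy", "cx", "cy" (pixels), "R" (3x3) and "t" (3): a world point X has camera coordinates R X + t. Camera axes: x right, y down, z forward; pixel columns grow to the right and rows downward; lengths in m; the calibration is good to about 2 mm. A picture is of the moment at which its call begins. There is no depth.
- robot.close_job(): hands the job in, once; it reports no verdict.
The state is a dict: "clock": time; "joint_pos": joint angles; "qd": joint speeds; "effort": joint torques, N m; "ee_pos": TCP position; "tool_rot": TCP orientation; "ft_force": force on the tool from outside, world axes, zero at the start; "torque": the same for the moment, N m; "gripper_width": finger opening in m.
Only numpy, scipy, OpenCV 4.12 (cv2) and the standard library are available. Lean on these libraries where they do the work, as an engineer would, in place of code of your own. Each camera call takes 0.05 s, during which the arm holds its last target.

## Task

Be my third hand: pick up the bare-metal end cover with the brass bush and hold it square against the free end of the barrel in the spring jig, bush facing outwards, centred on the barrel so that the four screw holes line up. Push the barrel back steadily until the jig's orange pointer stands in the green part of its scale (never into the red), and finish while still gripping and pressing, since I will put the screws in. Leave the other parts and tools where they are.

Things in the scene. Friction and masses are not known exactly. Their poses are not given: they have to be found in the camera images.
- cover: The end cover to hold: a bare aluminium block 30 thick (its x) x 54 wide (y) x 54 high (z) mm, 0.18 to 0.35 kg, standing on the bench on its 30 x 54 mm edge. Flat inner face (black seal ring) towards its +x; outer face towards -x with a round brass bush, 24 mm in diameter, standing 10 mm proud at the middle. Screw holes near the four corners go through along x. Origin: centre of the underside. Good grip: from above, across the 54 mm width (along its y), half-way up
- cover_center (a point): Centre of the 30 x 54 x 54 mm block of the end cover (27 mm above the bench at the start), axes as the cover's; the flat inner face is 15 mm towards +x, the bush's outer end 25 mm towards -x
- cover_bush (a point): Centre of the outer end of the cover's brass bush, 25 mm from the block's centre towards the cover's -x
- jig: Spring jig, bolted to the bench, turned a little differently each time: a grey base 320 (its x) x 110 (y) x 18 mm high with a blue post at its far (+x) end; a sprung carriage on two low rails carries the barrel. Nothing fixed or sliding stands under the place in front of the barrel where the cover goes, except the base and rails (up to 30 mm above the bench, while the cover, when centred, has its underside 54 mm above it). Origin: centre of the underside
- barrel: Aluminium profile tube clamped to the carriage, 130 long (jig x) x 46 x 46 mm, axis level and 81 mm above the bench along the jig's x; it slides with the carriage. Origin: its centre. Its free end looks to the jig's -x (roughly towards the robot)
- barrel_face (a point): Centre of the barrel's free, flat end face, on its axis 81 mm above the bench; moves with the barrel. +x points into the barrel, which is the direction to push; y across, z up. The cover is on the barrel when its centre is 15 mm towards -x of this point
- carriage (a joint): Travel of carriage and barrel along the jig's +x (m): 0 at rest, held forward by a spring of 450 N/m without preload (friction about 0.2 N), stop at 0.050. The orange pointer moves with it over the scale: yellow 0 to 0.014, green 0.014 to 0.030 (about 6 to 13.5 N), yellow to 0.038, red beyond
- gauge (a point): Middle of the green part of the gauge's coloured scale, which is 20 mm above the bench, fixed on the jig's right (-y) side
- blue_cover: Blue cover of the same shape and size with a black bush, standing on the bench: a different part, leave it. Origin: centre of the underside
- standing_cylinder: Finished cylinder, 52 x 52 mm, 148 mm tall with its red cap, standing: leave it. Origin: centre of the underside
- lying_cylinder: Finished cylinder lying along its x, 52 x 52 x 220 mm, with a red rod cap: leave it. Origin: on the underside, below the middle to within 10 mm
- grease_jar: White jar with yellow lid, 60 mm in diameter, 70 mm tall: leave it. Origin: centre of the underside
- mallet: Hammer lying on the bench, to the right of the jig: leave it
- driver: Screwdriver lying on the bench on the left: leave it
Not all that is in view belongs to the job. Several things have the shape of the cover; the one meant has the colours described above.

How it is judged:
By the outcome, as a careful person would: the job done as asked, in the order asked, and still so for the second after the job is handed in, while the arm keeps its last pose, push and grip.
It also fails if it takes over 38 s, if anything falls off the work surface, if the arm or the gripper's body presses on something with over 40 N, if the wrist force passes 120 N, or if a joint passes its speed limit or range.

## Working session

There is one attempt and no reset: what is moved stays moved. The work goes in short steps, Python scripts to look and compute and a tool call to move; the robot and the scene stay as the last step left them, time stands still between calls to the robot, and variables do not carry over. Pictures are saved under pics/ and viewed, and the job is handed in when it is done.

Besides the shell and the picture viewer there is one more tool, called after "Request:" in YAML: its name, and indented under it one key for each argument. send_rows: Moves the arm, as the interface text tells. Its arguments: {"type":"object","properties":{"deltas":{"type":"string"},"claw":{"type":"number"},"grip_force":{"type":"number"}},"required":["deltas"]}

```bash
ls; mkdir -p pics; python3 - <<'E'
from station import robot, eyes
import cv2, json
o=robot.get_obs(); print(o, robot.tip_reach)
for n in("scene","top"):
    f=eyes.grab_frame(n); cv2.imwrite(f"pics/{n}0.png",f["pixels"][:,:,::-1])
    print(n,f["fx"],f["fy"],f["cx"],f["cy"],f["R"],f["t"])
E
```

```text
pics
{'clock': 0.0, 'joint_pos': array([ 1.03242916e+00,  2.59187574e-01,  2.07458085e-02,  1.33369936e+00,
       -5.20968870e-05,  1.41819377e+00]), 'qd': array([ 0.00176471,  0.00105987,  0.00040344, -0.0003136 ,  0.00041528,
       -0.00028027]), 'effort': array([-1.10792847e-03, -5.55649960e+01,  3.44531000e+01,  1.40354637e-02,
       -1.94063296e-04,  6.00293404e-06]), 'ee_pos': array([0.20683282, 0.50935035, 0.25566238]), 'tool_rot': array([-1.57064339e+00,  1.33709166e-03,  1.18503185e+00]), 'ft_force': array([-0.42010481,  0.60821692, -0.46604981]), 'torque': array([-0.03486292, -0.01726863,  0.01827486]), 'gripper_width': 0.08530235312853308} 0.025
scene 404.97654155275217 404.97654155275217 261.4170885559852 188.00667075800183 [[ 0.71361602  0.70033545  0.01680572]
 [ 0.50067576 -0.49309742 -0.71146238]
 [-0.48997547  0.51612517 -0.7025232 ]] [-0.38083133 -0.19032954  1.56207361]
top 399.7469445691706 399.7469445691706 255.92828679590104 194.08479051955862 [[-0.00505294 -0.99998043  0.00369018]
 [-0.99190303  0.00454377 -0.12691626]
 [ 0.12689701 -0.0043016  -0.99190657]] [0.00716977 0.51755586 1.35496909]
```

View pics/scene0.png

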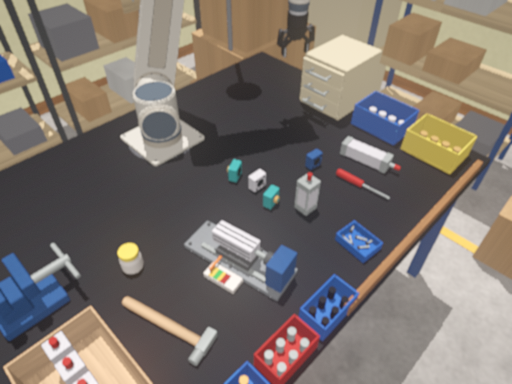

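View pics/top0.png

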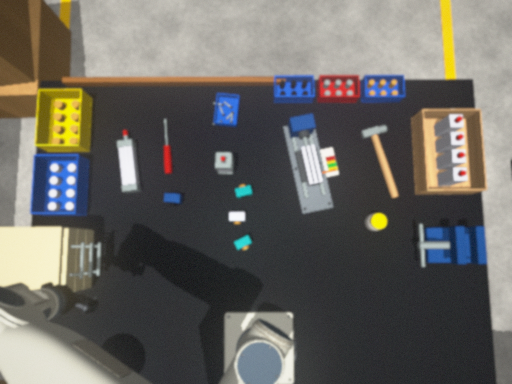

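```bash
python3 - <<'E'
import cv2,numpy as np
a=cv2.imread("pics/scene0.png");b=cv2.imread("pics/top0.png")
def c(im,x0,y0,x1,y1,s): return cv2.resize(im[y0:y1,x0:x1],None,fx=s,fy=s,interpolation=cv2.INTER_CUBIC)
p=c(a,215,140,315,220,8)
cv2.imwrite("pics/c1.png",p[:600])
cv2.imwrite("pics/c2.png",c(b,215,175,275,255,7))
cv2.imwrite("pics/c3.png",c(b,275,105,350,220,5))
cv2.imwrite("pics/c4.png",c(a,180,210,310,305,6))
E
```

```text
(no output)
```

View pics/c1.png

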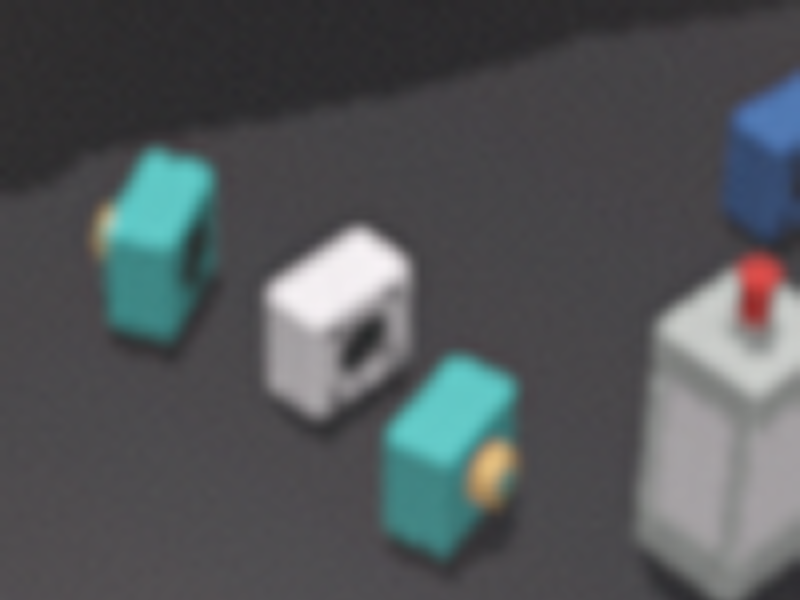

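View pics/c2.png

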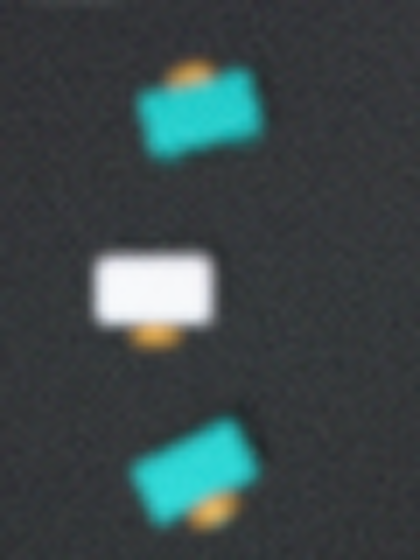

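View pics/c3.png

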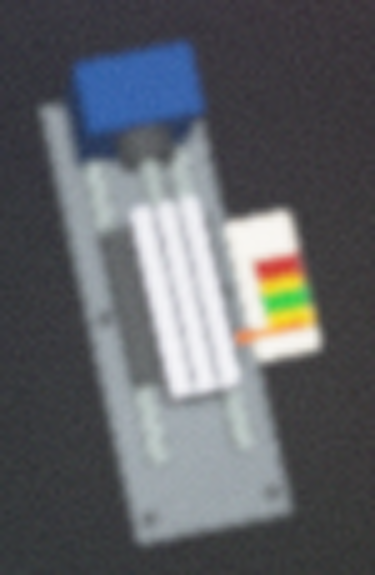

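View pics/c4.png

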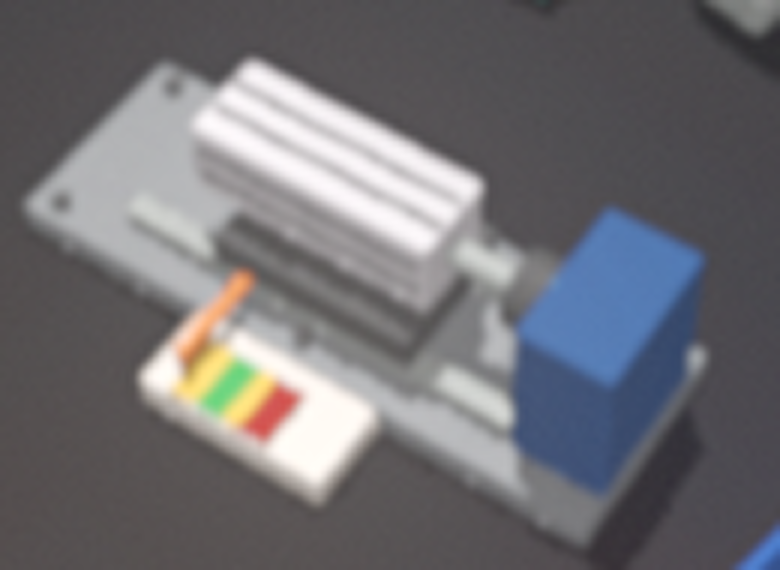

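```bash
cat > h.py <<'E'
import cv2,numpy as np
from station import robot,eyes
def cam(n):
    f=eyes.grab_frame(n); f["K"]=np.array([[f["fx"],0,f["cx"]],[0,f["fy"],f["cy"]],[0,0,1]]); f["P"]=f["K"]@np.c_[f["R"],f["t"]]; return f
def plane(f,uv,z):
    uv=np.atleast_2d(np.array(uv,float)); d=(f["R"].T@np.linalg.inv(f["K"])@np.c_[uv,np.ones(len(uv))].T).T
    c=-f["R"].T@f["t"]; return c+d*((z-c[2])/d[:,2])[:,None]
def proj(f,X):
    X=np.atleast_2d(X); q=(f["P"]@np.c_[X,np.ones(len(X))].T).T; return q[:,:2]/q[:,2:]
def tri(fa,a,fb,b):
    X=cv2.triangulatePoints(fa["P"],fb["P"],np.array(a,float).reshape(-1,2).T,np.array(b,float).reshape(-1,2).T); return (X[:3]/X[3]).T
def comp(mask,seed):
    n,l,s,c=cv2.connectedComponentsWithStats(mask.astype(np.uint8)); 
    ys,xs=np.nonzero(l); i=np.argmin((xs-seed[0])**2+(ys-seed[1])**2); return l==l[ys[i],xs[i]]
E
python3 - <<'E'
from h import *
T=cam("top");S=cam("scene")
gt=T["pixels"].min(2).astype(int);gs=S["pixels"].min(2).astype(int)
print(gt[208:226,226:248]);print(gs[166:196,245:270])
E
```

```text
[[ 56  52  53  52  52  51  55  50  50  52  52  52  51  48  50  47  53  51
   48  48  50  51]
 [ 43  52  53  52  57  56  59  51  51  52  50  54  52  51  53  52  52  48
   49  48  47  51]
 [ 53  54  52  70  78  86  80  79  80  77  81  81  86  86  83  81  85  77
   70  49  44  45]
 [ 52  58  76 108 133 142 141 144 142 141 142 147 145 149 150 148 149 139
  113  74  49  46]
 [ 53  62 105 163 198 210 210 212 214 212 211 216 215 215 217 216 215 198
  161 104  59  48]
 [ 50  71 129 199 232 239 240 239 240 241 239 241 239 239 240 239 239 230
  193 125  65  47]
 [ 56  70 135 211 237 246 246 246 247 246 246 245 245 245 245 245 244 238
  206 134  71  49]
 [ 50  67 135 208 240 246 247 247 247 246 247 247 246 247 247 246 246 238
  204 132  70  50]
 [ 51  74 135 212 240 246 246 247 246 247 247 247 247 247 247 247 246 240
  208 134  72  50]
 [ 55  75 134 210 241 246 246 247 246 247 247 247 246 247 247 246 246 239
  205 132  70  50]
 [ 52  76 137 209 240 245 246 246 246 247 246 246 247 246 246 246 246 238
  205 132  73  53]
 [ 55  71 130 201 234 239 240 241 241 242 243 242 243 242 241 241 239 232
  1
[... 3025 characters left out ...]
63 165 153 126 118 119 101  74  57  54
   56  64  73  76  82  91  96]
 [ 72  73  72  71  72  83 106 131 151 159 146 115  92  80  66  53  54  60
   67  72  75  81  90  96  98]
 [ 74  74  74  71  68  66  72  93 119 133 124  94  67  55  52  56  63  69
   73  77  83  91  95  98  98]
 [ 73  75  75  72  71  68  62  65  79  88  81  66  54  56  60  67  69  76
   76  80  90  98  99  98 100]
 [ 75  73  76  74  75  73  68  61  57  57  53  51  56  63  70  72  72  75
   78  89  96 100 100  99 100]
 [ 75  73  76  75  73  74  74  70  66  60  56  57  65  71  74  74  74  76
   78  88  97  99  99 100 101]
 [ 74  74  74  73  76  74  73  73  73  70  65  65  71  74  74  73  74  73
   73  80  86  91  97  99 100]]
```

```bash
cat >> h.py <<'E'
def quad(f,box,thr,seed,close=0,s=8):
    x0,y0,x1,y1=box; g=f["pixels"].min(2)[y0:y1,x0:x1].astype(np.float32)
    g=cv2.resize(g,None,fx=s,fy=s,interpolation=cv2.INTER_CUBIC)
    m=(g>thr).astype(np.uint8)
    if close: m=cv2.morphologyEx(m,cv2.MORPH_CLOSE,cv2.getStructuringElement(cv2.MORPH_ELLIPSE,(close,close)))
    m=comp(m>0,((seed[0]-x0)*s,(seed[1]-y0)*s)).astype(np.uint8)
    c=max(cv2.findContours(m,cv2.RETR_EXTERNAL,cv2.CHAIN_APPROX_NONE)[0],key=cv2.contourArea)
    up=lambda p:(np.asarray(p,float)+.5)/s-.5+np.array([x0,y0])
    q=cv2.minAreaRect(c); M=cv2.moments(m,True)
    return up(c[:,0]),up(cv2.boxPoints(q)),up([M["m10"]/M["m00"],M["m01"]/M["m00"]]),m
E
python3 - <<'E'
from h import *
T=cam("top");S=cam("scene")
print("camT",-T["R"].T@T["t"],"camS",-S["R"].T@S["t"])
c,b,m,k=quad(T,(220,205,255,230),146,(236,217))
print("cover box",b,m); w=plane(T,b,.054);print(w,w.mean(0),np.linalg.norm(w-np.roll(w,1,0),axis=1)); cv2.imwrite("pics/m1.png",k*255)
c2,b2,m2,k2=quad(S,(240,160,275,200),200,(257,175));cv2.imwrite("pics/m2.png",k2*255)
ap=cv2.approxPolyDP(c2.astype(np.float32).reshape(-1,1,2),1.5,True);print("S",m2,ap[:,0])
print("tri",tri(T,m,S,m2))
c,b,m,k=quad(T,(285,135,345,195),170,(315,165),close=25); cv2.imwrite("pics/m3.png",k*255)
w=plane(T,b,.104);print("barrel",b,m,w,w.mean(0),np.linalg.norm(w-np.roll(w,1,0),axis=1))
c2,b2,m2,k2=quad(S,(205,215,270,270),190,(236,240),close=30);cv2.imwrite("pics/m4.png",k2*255)
ap=cv2.approxPolyDP(c2.astype(np.float32).reshape(-1,1,2),1.5,True);print("S",m2,ap[:,0])
print("tri",tri(T,m,S,m2))
ms=[cv2.resize(cv2.imread(f"pics/m{i}.png"),(390,290)) for i in (1,2,3,4)]
cv2.imwrite("pics/mm.png",np.vstack([np.hstack(ms[:2]),np.hstack(ms[2:])]))
E
```

```text
camT [0.34145993 0.01064651 1.40966255] camS [ 1.13243848 -0.63336682  0.96838078]
cover box [[228.1875 211.0625]
 [244.8125 211.0625]
 [244.8125 221.0625]
 [228.1875 221.0625]] [236.50857653 216.00170559]
[[0.45713755 0.09936925 0.054     ]
 [0.45686972 0.04285662 0.054     ]
 [0.4228844  0.04290842 0.054     ]
 [0.42315659 0.09924175 0.054     ]] [0.44001206 0.07109401 0.054     ] [0.0339812  0.05651327 0.03398536 0.05633399]
S [256.74286848 174.70307904] [[264.5625 172.8125]
 [258.6875 169.0625]
 [248.9375 176.8125]
 [254.6875 180.3125]]
tri [[0.4403116  0.07124211 0.05500272]]
barrel [[297.76693344 138.82842636]
 [328.61636734 131.39041901]
 [342.74586868 189.99308777]
 [311.89643478 197.43109512]] [316.42415043 162.95152809] [[ 0.6946638  -0.13626473  0.104     ]
 [ 0.71991063 -0.24051173  0.104     ]
 [ 0.52079611 -0.2815695   0.104     ]
 [ 0.49655019 -0.17915367  0.104     ]] [ 0.60798018 -0.20937491  0.104     ] [0.20270289 0.10726061 0.20330355 0.10524669]
S [235.51625437 235.93525498] [[211.1875 229.1875]
 [211.5625 231.6875]
 [249.1875 251.9375]
 [259.3125 241.0625]
 [222.3125 220.3125]]
tri [[ 0.6133371  -0.19068517  0.11581385]]
```

View pics/mm.png

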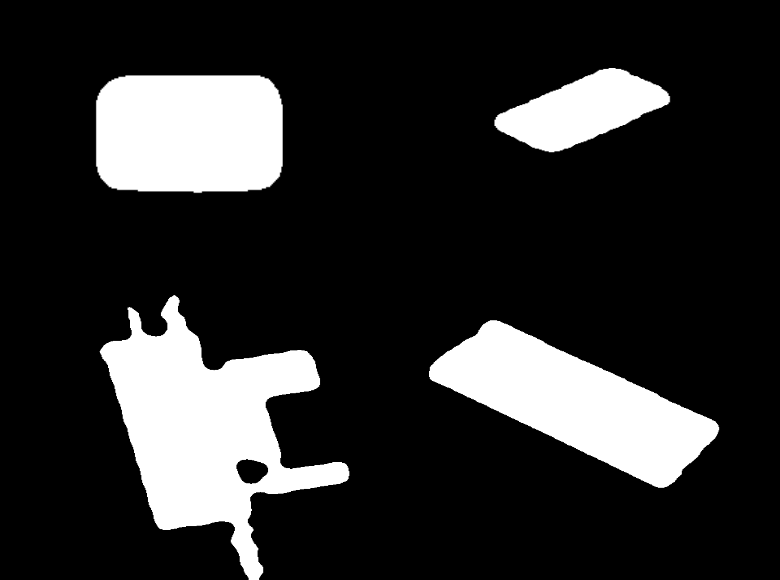

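```bash
python3 - <<'E'
from h import *
T=cam("top");S=cam("scene")
g=T["pixels"].min(2); print(g[142:150,296:326]); print(g[176:190,302:330])
# stripes
for thr in (175,205):
  c,b,m,k=quad(T,(298,143,328,187),thr,(313,165),close=17); cv2.imwrite(f"pics/m5_{thr}.png",k*255)
  w=plane(T,b,.104);print(thr,"barrel",b,m,"\n",w,w.mean(0),np.linalg.norm(w-np.roll(w,1,0),axis=1), plane(T,m,.104))
c2,b2,m2,k2=quad(S,(205,215,270,270),190,(236,240),close=30)
print("tri",tri(T,m,S,m2))
ap=cv2.approxPolyDP(c2.astype(np.float32).reshape(-1,1,2),1.5,True)[:,0];print(plane(S,ap,.104),plane(S,m2,.104))
# jig base top z=.018 in top view: hue-neutral grey
E
python3 -c "
import cv2,numpy as np
cv2.imwrite('pics/m5.png',np.hstack([cv2.imread('pics/m5_%d.png'%t) for t in(175,205)]))"
```

```text
[[167 156 156 155 154 155 151 154 159 174 172 154 144 148 164 178 183 172
  162 160 153 140 112  81  64  64  54  61  62  57]
 [167 157 153 155 153 154 152 149 159 170 173 162 148 153 168 188 191 182
  168 157 155 147 120  84  65  60  60  61  59  62]
 [160 151 152 157 157 155 154 153 159 172 177 178 168 164 176 197 213 209
  186 168 157 147 123  89  63  60  64  60  62  60]
 [167 156 154 156 159 163 168 172 173 175 191 201 202 195 192 214 229 229
  210 177 160 152 128  99  74  63  55  59  63  64]
 [175 163 157 158 164 179 199 208 201 191 203 222 228 219 202 220 233 234
  219 182 159 152 139 114  83  67  64  66  64  68]
 [180 169 159 159 169 197 223 231 225 207 210 230 235 227 208 220 233 237
  226 190 154 149 148 123  89  75  74  84  95 109]
 [178 167 157 153 166 203 230 238 233 215 207 228 238 232 216 208 229 238
  232 201 153 143 148 133 120 121 127 133 150 170]
 [171 157 148 145 152 192 228 237 235 215 201 223 236 234 218 204 223 236
  232 203 153 139 150 150 167 185 192 199 209 224]]
[[103 104 103  96 121 175 224 240 240 224 209 226 241 239 225 203 224 239
  239 218 171 150 154 170
[... 1997 characters left out ...]
3492937 146.43758965]
 [313.80526352 143.27531242]
 [322.72423172 180.98534393]
 [309.35389709 184.14762115]] [311.63551227 163.87120492] 
 [[ 0.66850501 -0.14471429  0.104     ]
 [ 0.679162   -0.18972033  0.104     ]
 [ 0.55118037 -0.21625044  0.104     ]
 [ 0.54079761 -0.17175562  0.104     ]] [ 0.60991125 -0.18061017  0.104     ] [0.13053894 0.04625057 0.1307025  0.04569015] [[ 0.60897938 -0.1808523   0.104     ]]
tri [[ 0.60933622 -0.18051423  0.10379169]]
[[ 0.54627127 -0.21269391  0.104     ]
 [ 0.55293752 -0.21659856  0.104     ]
 [ 0.67394058 -0.19114512  0.104     ]
 [ 0.66746673 -0.14689524  0.104     ]
 [ 0.54316788 -0.16830771  0.104     ]] [[ 0.60976131 -0.18025959  0.104     ]]
```

View pics/m5.png

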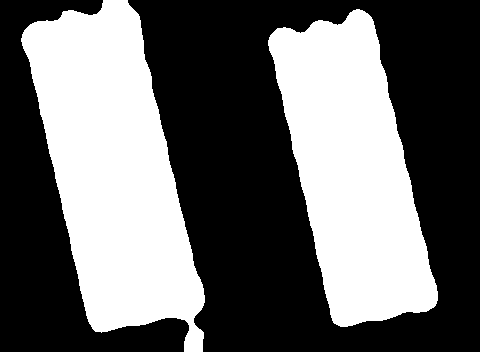

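```bash
python3 - <<'E'
from h import *
T=cam("top")
g=cv2.GaussianBlur(T["pixels"].min(2).astype(np.float32),(0,0),.6)
def edge(rows,c0,c1,thr,z,rev=False):
    P=[]
    for r in rows:
        a=g[r]; x=np.arange(c0(r),c1(r)); 
        if rev:x=x[::-1]
        for i,j in zip(x[:-1],x[1:]):
            if a[i]<thr<=a[j]: P.append((i+(j-i)*(thr-a[i])/(a[j]-a[i]),r)); break
    W=plane(T,P,z)[:,:2]
    vx,vy,x0,y0=cv2.fitLine(W.astype(np.float32),cv2.DIST_HUBER,0,.002,.002).ravel()
    if vx<0:vx,vy=-vx,-vy
    n=np.array([-vy,vx]); print(len(P),"yaw",np.arctan2(vy,vx),"pt",x0,y0,"rms",np.std((W-[x0,y0])@n)); return np.array([x0,y0]),np.array([vx,vy])
l=edge(range(135,205),lambda r:275,lambda r:int(320),105,.018)
r=edge(range(182,206),lambda r:325,lambda r:345,105,.018,True)
bl=edge(range(150,180),lambda r:int(300+(r-147)*.236)-1,lambda r:330,165,.104)
ax=np.array([.6095,-.1807])
for nm,e in(("l",l),("r",r),("barL",bl)):
    n=np.array([-np.sin(.205),np.cos(.205)]); print(nm,"lateral from barrel centre",(e[0]-ax)@n)
E
```

```text
70 yaw 0.19807613 pt 0.6117696 -0.12301747 rms 0.00025271304026755286
24 yaw 0.186295 pt 0.5250471 -0.25497532 rms 0.0002944949924874577
30 yaw 0.19895922 pt 0.6090538 -0.15563463 rms 0.0001777307695125242
l lateral from barrel centre 0.05601269759574818
r lateral from barrel centre -0.05552823462753953
barL lateral from barrel centre 0.02463136260176539
```

```bash
cat >> h.py <<'E'
from scipy.spatial.transform import Rotation as Ro
def delta(p,yaw):
    o=robot.get_obs(); R=Ro.from_euler("xyz",o["tool_rot"]); Rt=Ro.from_euler("xyz",[-np.pi/2,0,yaw])
    rv=(R.inv()*Rt).as_rotvec(degrees=True)/8
    print("clock",o["clock"],"pos",o["ee_pos"].round(4),"rot",o["tool_rot"].round(4),"F",o["ft_force"].round(2),"w",round(o["gripper_width"],4))
    print("turn units",rv.round(3)," shift units AFTER turn",(Rt.inv().apply(np.array(p)-o["ee_pos"])/.06).round(3))
E
python3 -c "
from h import *
delta([.4405,.0711,.12],np.pi/2)"
```

```text
clock 0.45 pos [0.2069 0.5095 0.2562] rot [-1.5707e+00  1.0000e-04  1.1850e+00] F [ 0.15 -0.82 -0.79] w 0.0854
turn units [-1.000e-03 -2.763e+00 -1.000e-03]  shift units AFTER turn [-7.307  2.27  -3.893]
```

Request:
send_rows:
  deltas: "0 0 0 0 -0.69 0; 0 0 0 0 -0.69 0; 0 0 0 0 -0.69 0; 0 0 0 0 -0.69 0; -0.66 0.2 -0.35 0 0 0; -0.66 0.2 -0.35 0 0 0; -0.66 0.2 -0.35 0 0 0; -0.66 0.2 -0.35 0 0 0; -0.66 0.2 -0.35 0 0 0"
  claw: 1
  grip_force: 80

```text
clock: 1.58
ee_pos: [0.3123, 0.3103, 0.1961]
tool_rot: [-1.571, -0.0, 1.571]
ft_force: [0.9, 0.3, 0.7]
gripper_width: 0.0856
```

```bash
python3 -c "
from h import *
delta([.4405,.0711,.12],np.pi/2)"
```

```text
clock 1.575 pos [0.3123 0.3103 0.1961] rot [-1.5713e+00 -3.0000e-04  1.5706e+00] F [0.87 0.3  0.72] w 0.0856
turn units [ 0.004 -0.001  0.002]  shift units AFTER turn [-3.986  1.268 -2.136]
```

Request:
send_rows:
  deltas: "-0.6 0.2 -0.33 0 0 0; -0.6 0.2 -0.33 0 0 0; -0.6 0.2 -0.33 0 0 0; -0.6 0.2 -0.33 0 0 0; -0.6 0.2 -0.33 0 0 0; -0.6 0.2 -0.33 0 0 0; -0.39 0.07 -0.16 0 0 0; 0 0 0 0 0 0; 0 0 0 0 0 0"

```text
clock: 2.7
ee_pos: [0.4399, 0.0724, 0.1202]
tool_rot: [-1.571, -0.0, 1.57]
ft_force: [0.7, -0.3, -0.3]
gripper_width: 0.0859
```

```bash
python3 -c "
from h import *
for n in('top','scene'):
  f=cam(n); cv2.imwrite(f'pics/{n}1.png',f['pixels'][:,:,::-1])
  im=f['pixels'][130:260,180:320] if n=='top' else f['pixels'][90:220,190:330]
  cv2.imwrite(f'pics/{n}1c.png',cv2.resize(im[:,:,::-1],None,fx=4,fy=4,interpolation=2))
delta([.4405,.0711,.033],np.pi/2)"
```

```text
clock 2.8 pos [0.4399 0.0728 0.1203] rot [-1.5711e+00 -1.0000e-04  1.5714e+00] F [-0.29 -0.31  0.42] w 0.0856
turn units [0.002 0.004 0.001]  shift units AFTER turn [-0.028  1.456 -0.01 ]
```

View pics/scene1c.png

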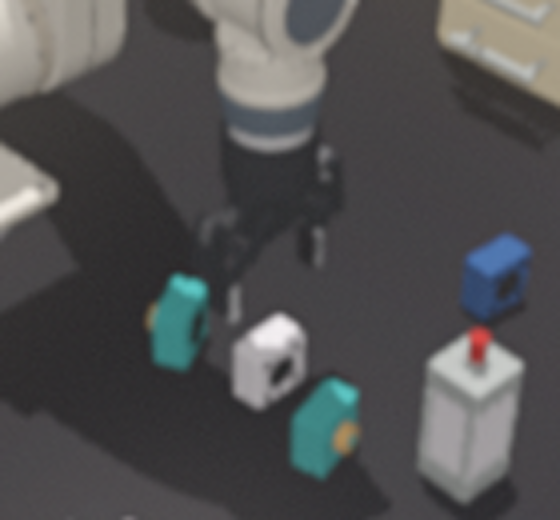

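Request:
send_rows:
  deltas: "-0.01 0.3 0 0 0 0; -0.01 0.3 -0.01 0 0 0; -0.01 0.3 0 0 0 0; 0 0.3 0 0 0 0; 0 0.2 0 0 0 0; 0 0.05 0 0 0 0; 0 0 0 0 0 0; 0 0 0 0 0 0"

```text
clock: 3.8
ee_pos: [0.4411, 0.0703, 0.0336]
tool_rot: [-1.572, 0.0, 1.57]
ft_force: [-0.3, -0.1, -0.1]
gripper_width: 0.0853
```

Request:
send_rows:
  deltas: "0 0 0 0 0 0; 0 0 0 0 0 0; 0 0 0 0 0 0; 0 0 0 0 0 0; 0 0 0 0 0 0; 0 0 0 0 0 0; 0 0 0 0 0 0; 0 0 0 0 0 0"
  claw: -1

```text
clock: 4.8
ee_pos: [0.4411, 0.0703, 0.0336]
tool_rot: [-1.572, -0.0, 1.57]
ft_force: [-1.0, 1.0, 5.8]
gripper_width: 0.0533
```

```bash
python3 -c "
from h import *
for n in('top','scene'):
  f=cam(n); cv2.imwrite(f'pics/{n}2.png',f['pixels'][:,:,::-1])
  im=f['pixels'][150:260,180:300] if n=='top' else f['pixels'][130:220,200:300]
  cv2.imwrite(f'pics/{n}2c.png',cv2.resize(im[:,:,::-1],None,fx=5,fy=5,interpolation=2))
delta([.4405,.0711,.033],np.pi/2)"
```

```text
clock 4.9 pos [0.4411 0.0703 0.0336] rot [-1.5719e+00 -1.0000e-04  1.5703e+00] F [-0.03  0.66  6.55] w 0.0529
turn units [ 0.008 -0.004  0.001]  shift units AFTER turn [0.014 0.01  0.011]
```

View pics/scene2c.png

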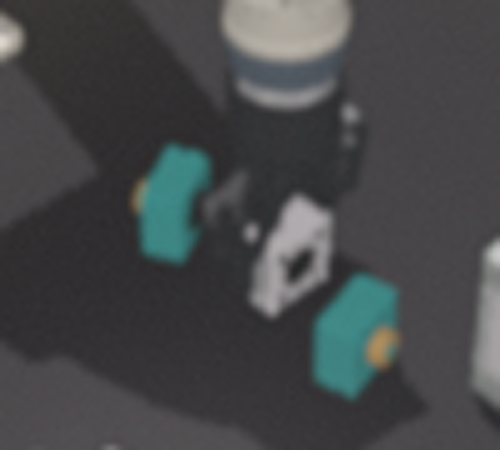

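Request:
send_rows:
  deltas: "0 -0.2 0 0 0 0; 0 -0.35 0 0 0 0; 0 -0.35 0 0 0 0; 0 -0.35 0 0 0 0; 0 -0.3 0 0 0 0; 0 0 0 0 -0.5 0; 0 0 0 0 -0.5 0; 0 0 0 0 -0.425 0; 0 0 0 0 0 0"

```text
clock: 6.02
ee_pos: [0.4406, 0.0702, 0.1265]
tool_rot: [-1.571, 0.0, 1.769]
ft_force: [0.6, -0.4, -2.1]
gripper_width: 0.0532
```

```bash
python3 -c "
from h import *
delta([.5017,-.2022,.125],np.pi/2+.199)"
```

```text
clock 6.025 pos [0.4406 0.0702 0.1265] rot [-1.5709  0.      1.7689] F [ 0.59 -0.41 -2.11] w 0.0532
turn units [ 0.001 -0.007 -0.   ]  shift units AFTER turn [-4.652  0.025 -0.1  ]
```

Request:
send_rows:
  deltas: "-0.25 0 0 0 0 0; -0.5 0 -0.01 0 0 0; -0.5 0 -0.01 0 0 0; -0.5 0 -0.01 0 0 0; -0.5 0 -0.01 0 0 0; -0.5 0 -0.02 0 0 0; -0.5 0 -0.02 0 0 0; -0.5 0 -0.02 0 0 0; -0.5 0 0 0 0 0; -0.4 0 0 0 0 0; 0 0 0 0 0 0; 0 0 0 0 0 0"

```text
clock: 7.52
ee_pos: [0.5013, -0.2019, 0.1259]
tool_rot: [-1.57, -0.001, 1.769]
ft_force: [0.4, 0.8, -3.4]
gripper_width: 0.0529
```

```bash
python3 -c "
from h import *
for n in('top','scene'):
  f=cam(n); cv2.imwrite(f'pics/{n}3.png',f['pixels'][:,:,::-1])
  im=f['pixels'][120:230,270:370] if n=='top' else f['pixels'][150:270,170:300]
  cv2.imwrite(f'pics/{n}3c.png',cv2.resize(im[:,:,::-1],None,fx=5,fy=5,interpolation=2))
delta([.5017,-.2022,.0876],np.pi/2+.199)"
```

```text
clock 7.625 pos [ 0.5014 -0.2014  0.1261] rot [-1.5706e+00 -4.0000e-04  1.7698e+00] F [-0.01 -0.13 -2.09] w 0.0534
turn units [-0.002  0.     0.003]  shift units AFTER turn [-0.014  0.642 -0.002]
```

View pics/scene3c.png

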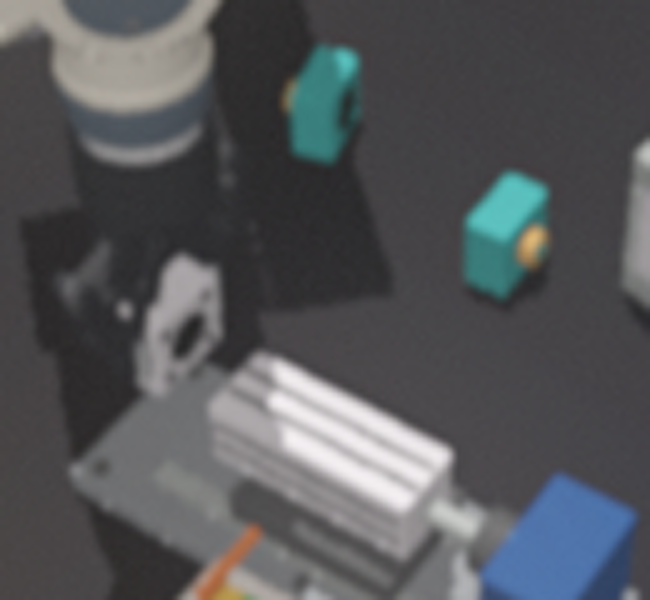

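View pics/top3c.png

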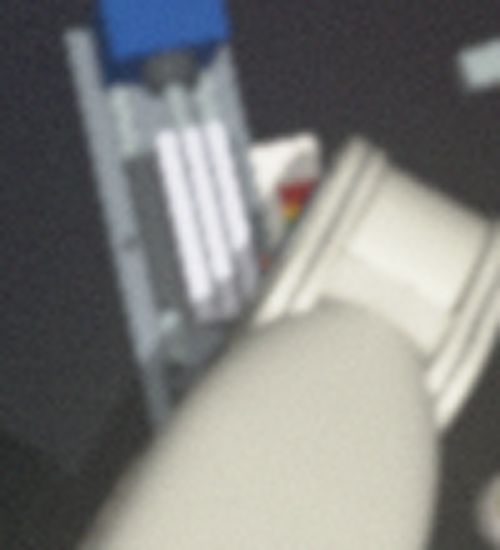

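```bash
python3 -c "
from h import *
f=cam('scene'); o=robot.get_obs(); u=np.array([np.cos(.199),np.sin(.199),0]); v=np.array([-u[1],u[0],0])
c=o['ee_pos']+[0,0,-.0066]+.015*u
print('expected ring',proj(f,c)); 
cor=[c+a*v+np.array([0,0,b]) for a in(-.027,.027) for b in(-.027,.027)]
print('corners',proj(f,cor))
g=f['pixels'].max(2).astype(np.float32)[195:240,190:225]
s=8;G=cv2.resize(g,None,fx=s,fy=s,interpolation=2)
m=comp(G<75,((208-190)*s,(217-195)*s)); M=cv2.moments(m.astype(np.uint8),True); print('ring',(M['m10']/M['m00']+.5)/s-.5+190,(M['m01']/M['m00']+.5)/s-.5+195,m.sum()/64)
im=f['pixels'][195:240,190:225,::-1].copy(); im=cv2.resize(im,None,fx=12,fy=12,interpolation=2)
for p in proj(f,np.array(cor+[c])): cv2.circle(im,tuple(np.int32((p-[190,195]+.5)*12)),3,(0,0,255),-1)
mm=cv2.resize(m.astype(np.uint8),(im.shape[1],im.shape[0])); im[mm>0]=im[mm>0]//2+np.array([0,100,0],np.uint8)
cv2.imwrite('pics/ring.png',im)
"
```

```text
expected ring [[207.53160189 217.18491958]]
corners [[202.19782439 229.68554148]
 [200.46994119 216.83229335]
 [214.16340633 217.5160808 ]
 [212.89102338 204.62419659]]
ring 207.25281981724729 216.71983866362078 27.359375
```

View pics/ring.png

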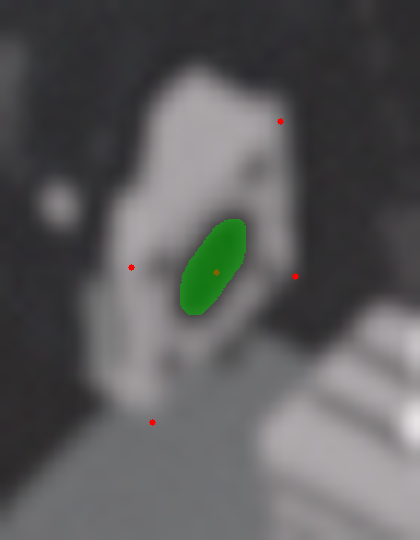

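Request:
send_rows:
  deltas: "0 0.2 0 0 0 0; -0.01 0.24 0 0 0 0; 0 0.2 0 0 0 0; 0 0 -0.1 0 0 0; 0 0 -0.13 0 0 0; 0 0 -0.1 0 0 0; 0 0 0 0 0 0; 0 0 0 0 0 0"

```text
clock: 8.68
ee_pos: [0.5212, -0.1987, 0.0878]
tool_rot: [-1.571, 0.0, 1.77]
ft_force: [-0.7, -0.6, -2.7]
gripper_width: 0.0533
```

```bash
cat > chk.py <<'E'
from h import *
import sys
k=sys.argv[1]
f=cam('scene'); o=robot.get_obs(); u=np.array([np.cos(.199),np.sin(.199),0]); v=np.array([-u[1],u[0],0])
c=o['ee_pos']+[0,0,-.0066]
face=np.array([.5458,-.1934,.081])
print('clock',o['clock'],'pos',o['ee_pos'].round(4),o['tool_rot'].round(4),'F',o['ft_force'].round(2),'F along',round(o['ft_force']@u,2),'w',o['gripper_width'].round(4))
d=c-face; print('along to contact',(-.015-d@u).round(4),'lateral',(d@v).round(4),'dz',d[2].round(4))
x0,y0=185,195
im=cv2.resize(f['pixels'][y0:y0+70,x0:x0+90,::-1],None,fx=8,fy=8,interpolation=2)
def dots(X,col):
    for p in proj(f,np.array(X)): cv2.circle(im,tuple(np.int32((p-[x0,y0]+.5)*8)),3,col,-1)
dots([c+s*.015*u+a*v+np.array([0,0,b]) for s in(-1,1) for a in(-.027,.027) for b in(-.027,.027)],(0,0,255))
tr=max(0,-(-.015-d@u))
dots([face+tr*u+s*.13*u+a*v+np.array([0,0,b]) for s in(0,1) for a in(-.023,.023) for b in(-.023,.023)],(0,255,0))
cv2.imwrite(f'pics/chk{k}.png',im)
E
python3 chk.py 1
```

```text
Traceback (most recent call last):
  File "chk.py", line 7, in <module>
    print('clock',o['clock'],'pos',o['ee_pos'].round(4),o['tool_rot'].round(4),'F',o['ft_force'].round(2),'F along',round(o['ft_force']@u,2),'w',o['gripper_width'].round(4))
                                                                                                                                                 ^^^^^^^^^^^^^^^^^^^^^^^^
AttributeError: 'float' object has no attribute 'round'
```

```bash
sed -i "s/o\['gripper_width'\].round(4)/round(o['gripper_width'],4)/" chk.py; python3 chk.py 1
```

```text
clock 8.775 pos [ 0.5211 -0.1987  0.0878] [-1.5708 -0.      1.7692] F [-0.72 -0.06 -2.12] F along -0.72 w 0.0531
along to contact 0.0103 lateral -0.0003 dz 0.0002
```

View pics/chk1.png

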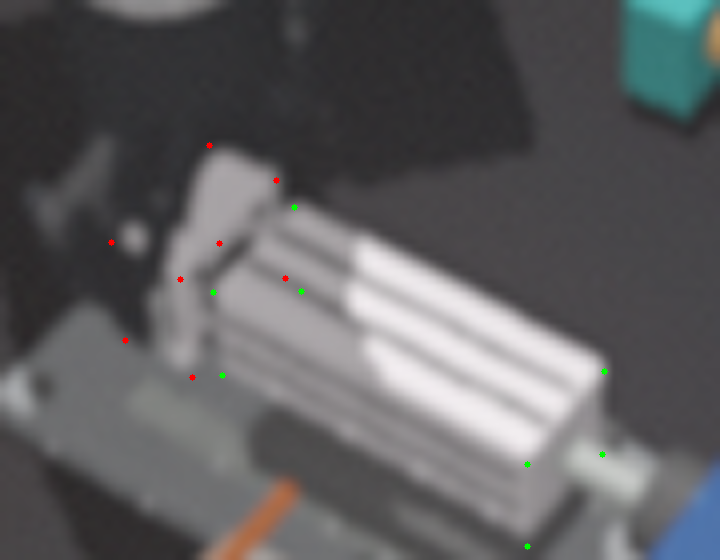

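Request:
send_rows:
  deltas: "0 0 -0.05 0 0 0; 0 0 -0.05 0 0 0; 0 0 -0.04 0 0 0; 0 0 -0.04 0 0 0; 0 0 -0.04 0 0 0; 0 0 -0.04 0 0 0; 0 0 0 0 0 0; 0 0 0 0 0 0"

```text
clock: 9.78
ee_pos: [0.5364, -0.1957, 0.0876]
tool_rot: [-1.57, -0.0, 1.769]
ft_force: [-2.2, -1.0, -1.3]
gripper_width: 0.0533
```

```bash
python3 chk.py 2
```

```text
clock 9.825 pos [ 0.5364 -0.1957  0.0876] [-1.5706e+00 -1.0000e-04  1.7693e+00] F [-1.7  -1.17 -1.87] F along -1.89 w 0.0531
along to contact -0.0053 lateral -0.0004 dz 0.0
```

View pics/chk2.png

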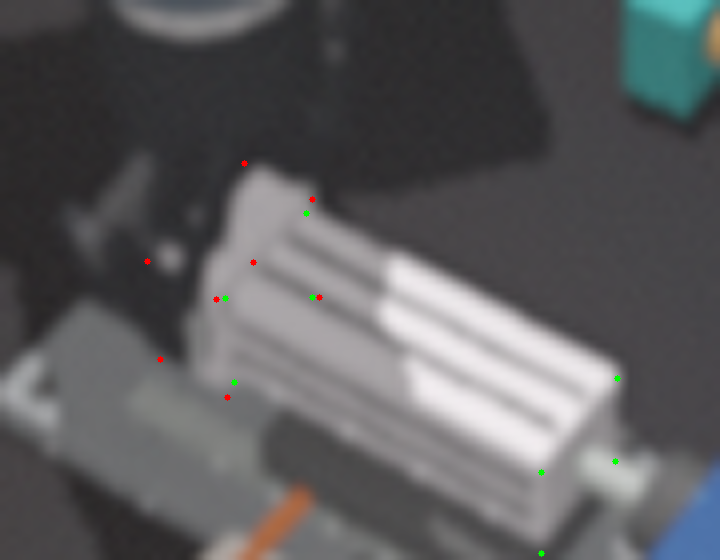

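Request:
send_rows:
  deltas: "0 0 -0.04 0 0 0; 0 0 -0.04 0 0 0; 0 0 -0.04 0 0 0; 0 0 -0.04 0 0 0; 0 0 -0.04 0 0 0; 0 0 -0.04 0 0 0; 0 0 -0.03 0 0 0; 0 0 0 0 0 0; 0 0 0 0 0 0; 0 0 0 0 0 0"

```text
clock: 11.08
ee_pos: [0.5515, -0.1926, 0.0876]
tool_rot: [-1.569, -0.0, 1.769]
ft_force: [-8.9, -2.0, 0.9]
gripper_width: 0.0531
```

```bash
python3 chk.py 3; python3 -c "
from h import *
f=cam('scene');im=f['pixels'][205:305,190:290,::-1];cv2.imwrite('pics/g3.png',cv2.resize(im,None,fx=6,fy=6,interpolation=2)[:600])
f=cam('top');im=f['pixels'][110:210,270:370,::-1];cv2.imwrite('pics/t3.png',cv2.resize(im,None,fx=5,fy=5,interpolation=2))"
```

```text
clock 11.125 pos [ 0.5515 -0.1926  0.0876] [-1.5687e+00 -1.0000e-04  1.7691e+00] F [-9.15 -1.87  0.9 ] F along -9.34 w 0.0532
along to contact -0.0208 lateral -0.0003 dz 0.0
```

View pics/g3.png

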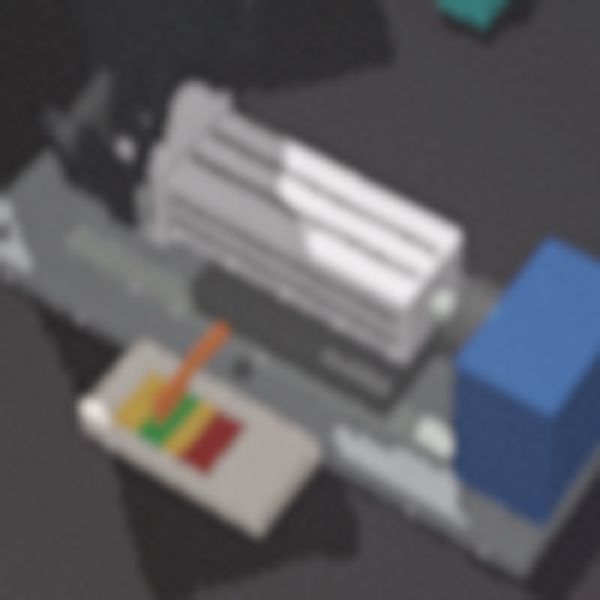

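View pics/chk3.png

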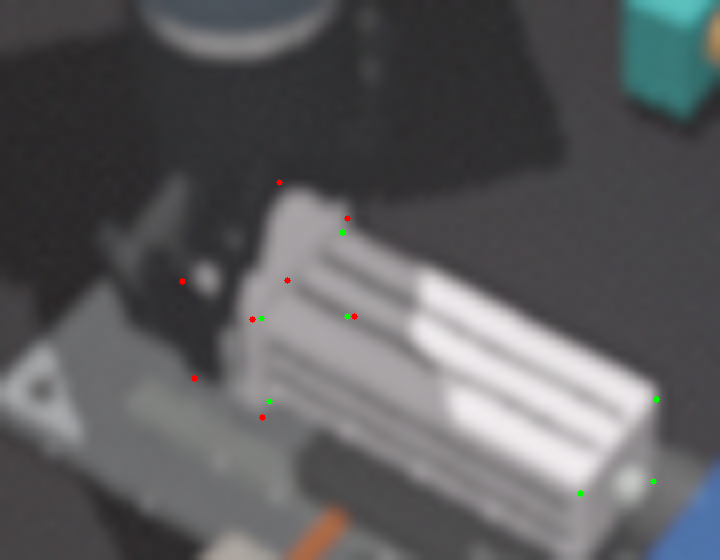

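View pics/t3.png

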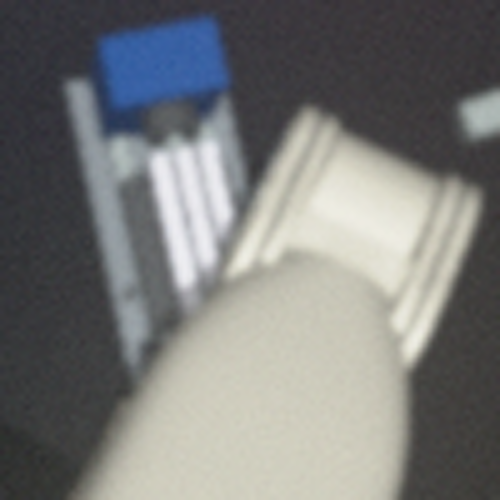

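Request:
send_rows:
  deltas: "0 0 -0.03 0 0 0; 0 0 0 0 0 0; 0 0 0 0 0 0; 0 0 0 0 0 0; 0 0 0 0 0 0; 0 0 0 0 0 0; 0 0 0 0 0 0; 0 0 0 0 0 0"

```text
clock: 12.22
ee_pos: [0.5531, -0.1922, 0.0876]
tool_rot: [-1.568, -0.0, 1.769]
ft_force: [-9.4, -2.3, 1.7]
gripper_width: 0.0535
```

```bash
python3 chk.py 4; python3 -c "
from h import *
f=cam('scene');p=f['pixels'];im=p[255:290,200:240,::-1];cv2.imwrite('pics/g4.png',cv2.resize(im,None,fx=16,fy=16,interpolation=2))
h=cv2.cvtColor(p,cv2.COLOR_RGB2HSV);u=np.array([np.cos(.199),np.sin(.199),0])
sub=np.zeros(p.shape[:2],bool);sub[250:290,200:240]=1
F=np.array([.5458,-.1934,0])
for n,a,b in(('orange',6,15),('yellow',19,30),('green',45,75),('red',-1,4)):
  m=sub&(h[...,0]>a)&(h[...,0]<b)&(h[...,1]>140)&(h[...,2]>80);ys,xs=np.nonzero(m)
  w=plane(f,np.c_[xs,ys],.020)-F; s=w@u; l=w@[-u[1],u[0],0]
  print(n,len(xs),'u range',np.percentile(s,[3,50,97]).round(4),'lat',np.percentile(l,[3,97]).round(3))
  if n=='orange':
    t=l<np.percentile(l,25); print('tip u',s[t].mean().round(4))
"
```

```text
clock 12.275 pos [ 0.5531 -0.1923  0.0876] [-1.5685e+00 -1.0000e-04  1.7690e+00] F [-9.72 -1.99  1.62] F along -9.92 w 0.0537
along to contact -0.0224 lateral -0.0003 dz 0.0
orange 30 u range [0.0529 0.0557 0.0792] lat [-0.09  -0.038]
tip u 0.0668
yellow 29 u range [0.044  0.05   0.0743] lat [-0.092 -0.071]Traceback (most recent call last):
  File "<string>", line 10, in <module>
    print(n,len(xs),'u range',np.percentile(s,[3,50,97]).round(4),'lat',np.percentile(l,[3,97]).round(3))
                              ~~~~~~~~~~~~~^^^^^^^^^^^^^
    return _quantile_unchecked(
        a, q, axis, out, overwrite_input, method, keepdims, weights)
    return _ureduce(a,
                    func=_quantile_ureduce_func,
    ...<5 lines>...
                    overwrite_input=overwrite_input,
                    method=method)
    r = func(a, **kwargs)
    result = _quantile(arr,
                       quantiles=q,
    ...<2 lines>...
                       out=out,
                       weights=wgt)
    slices_having_nans = np.isnan(arr[-1, ...])
                                  ~~~^^^^^^^^^
IndexError: index -1 is out of bounds for axis 0 with size 0
```

View pics/g4.png

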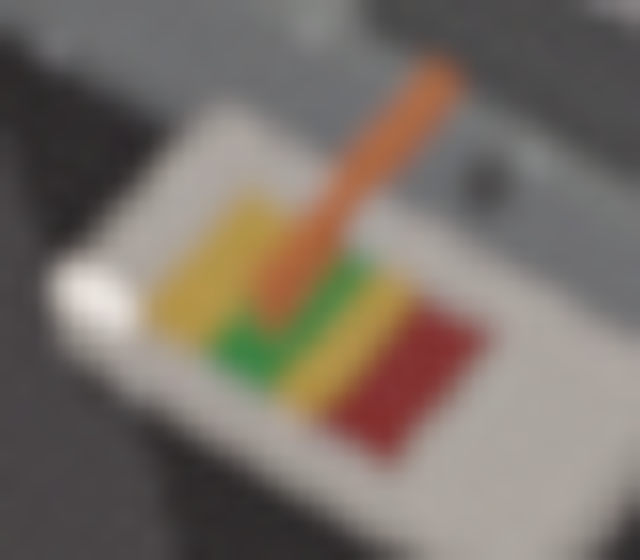

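View pics/chk4.png

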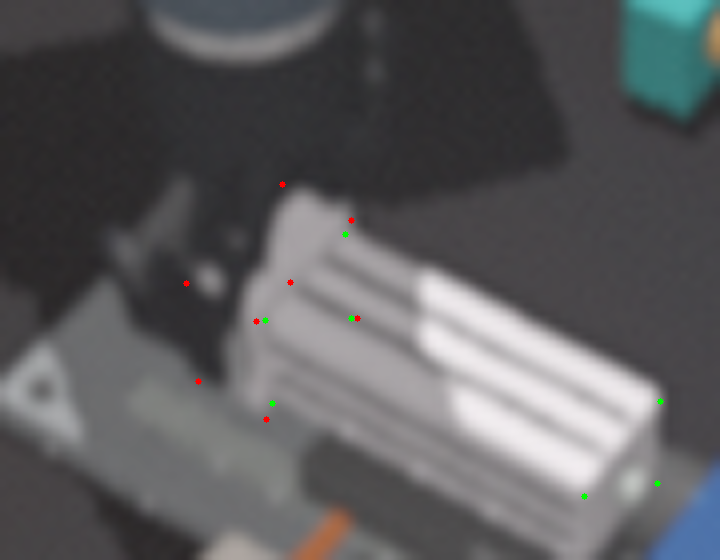

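```bash
python3 -c "
from station import robot
print(robot.close_job()); o=robot.get_obs(); print(o['clock'],o['ee_pos'],o['ft_force'],o['gripper_width'])"
```

```text
the job is handed in; nothing more can be done
None
the job is handed in; nothing more can be done
```

The bare-metal cover with the brass bush is held flat against the free end of the barrel, bush facing outwards. The pointer is in the green, and the arm is still gripping and pressing. I handed the job in at about 12.3 s of the 38 s allowed.

**What I did:** I took the bare-metal cover at top-view pixel (236,217), passing over the two teal ones and the blue one. I gripped it from above across its 54 mm width at 80 N and lifted it. I then turned it to the jig's angle (about 0.199 rad) and pushed the barrel back slowly.

**Last checks:**

| Check | Result |
|---|---|
| Carriage travel | About 22.4 mm from the arm's position; the 9.9 N push gives about 22 mm |
| Pointer in the scene picture | Tip on green, nearer its low-travel edge than the travel figures suggest |
| Centring by the arm's position | 0.3 mm off sideways, 0.0 mm in height |
| Tilt and turn | About 0.1° off square |
| Finger opening | About 53.5 mm, so the cover is still held |

**Checks that failed or disagreed:**
- **Scene camera offset:** the points I predicted fell about 1 pixel below what the scene camera showed. The offset was the same for cover and barrel, so I treated it as camera calibration.
- **Top camera blocked:** the arm hid the cover from above, so the final centring rests on the arm's position and one camera view.
- **Scale colours:** my script to measure the pointer against the scale found no green pixels and stopped, so I judged the pointer by eye from an enlarged picture.
- **After hand-in:** no reading was available, so the final second is unchecked.

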